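# Pin the test sled and wedge up the board carrier

### The arm

A 6-joint arm with a two-finger parallel gripper is mounted at the origin on the work surface. World frame = base frame: x ahead of the robot, y to its left, z up, the work surface at z = 0. Lengths are in m, angles in rad, forces in N, time in s.
With the tool pointing down it reaches from about 0.375 to 0.9 m from the base axis. Payload 3.1 kg.
Tool frame: the origin (TCP) lies on the centre line of the jaws, within the pads' length; the fingertips stand robot.tip_reach ahead of it and the grasp point (between the pads) lies 8 mm behind it (robot.tip_reach is the distance from the TCP to the fingertips, in m); z points along the fingers, y is the line along which they close (so a half turn about z gives the same grasp; the last joint's range is limited). The gripper opens to 87 mm and grips with 3 to 60 N. Pads are 19 mm wide; open, the fingers measure 117 mm over their backs; the gripper's body (75 mm by 190 mm) begins 51 mm behind the grasp point.
Start: joints at [1.103, 0.527, 1.433, -0, 1.181, -0.178], TCP at [0.178, 0.599, 0.234] pointing down, gripper open.
Joint ranges: [-3.08, 3.08], [-0.75, 2.2], [0.22, 2.44], [-1.43, 4.57], [0, 2.65], [-2.85, 2.85]. Speed limits (rad/s): [2.79, 2.79, 3.14, 3.14, 3.14, 3.14].

### API

Orientations are given as a unit quaternion [x, y, z, w].
In Python, from rig import robot gives the robot as it stands.
- The arm moves only by the tool jog_arm, never from a script. Its argument "motion" is one flat list of numbers, 7 for each row, row after row: the shift along the tool's x, y, z scaled (see below), then the turn, a rotation vector about the tool's x, y, z scaled (see below), then the gripper's target within -1 to 1 (shut at 1, half-way at 0, fully open at -1). In form: [x, y, z, rx, ry, rz, hand, x, y, z, rx, ry, rz, hand, ...]. A call has 1 to 12 rows; each row shifts and turns the commanded pose from where the row before left it, along the tool's axes as they then stand; what a row does not reach is not made up. The controller multiplies each number of a shift by 4 cm and each number of a turn by 4 degrees. A row lasts 1/8 s, in which the tool goes at most 62.5 mm and 10.7 degrees, less where a joint would pass 70% of its speed; a pose out of reach is approached as far as the arm can. A call with a number of a shift or a turn outside -1 to 1 is refused whole. A call with a gripper value outside its range is refused whole. The fingers move at their own pace and stop on an object; "grip_force" is the grip in N (left out, the last holds). Time passes only in rows, so rows that do not move let the fingers close. It gives the time, the measured TCP pose, the force, the opening and the grip force at its end, in the units of the state.
- robot.get_obs(): the state, without advancing time (a new reading comes with each control period).
- robot.camera(name): name is "side" or "top" or "wrist"; returns the picture (400x640x3 uint8, blue, green, red); there is no depth.
- robot.calibration(name): a dict with "fx", "fy", "cx", "cy" (pixels), "R" (3x3) and "t" (3): a world point X has camera coordinates R X + t; the wrist camera has in their place "T_tool_cam" (4x4, takes a point from camera to tool coordinates, whose origin is the TCP and whose axes are the flange's). Camera axes: x right, y down, z forward; pixel columns grow to the right and rows downward; lengths in m; the calibration is good to about 2 mm. A picture is of the moment at which its call begins: read the wrist's pose just before it. calibration takes no time and is no camera call.
- robot.hand_in(): hands the job in; it is judged then, once.
The state is a dict: "time": time; "q": joint angles; "joint_velocities": joint speeds; "joint_torque": joint torques, N m; "position": TCP position; "tool_rot": TCP orientation; "ft_force": force on the tool from outside, world axes, zero at the start; "moment": the same for the moment, N m; "grip_width": finger opening in m; "grip_force": force on a finger pad.
Only numpy, scipy, OpenCV 4.12 (cv2) and the standard library are available. Lean on these libraries where they do the work, as an engineer would, in place of code of your own. Each camera call takes 0.05 s, during which the arm holds its last target. There are 200 camera calls.

### The job

Take the steel locking pin from its stand and put it all the way down through the eyelet at the side of the test sled, so that the sled cannot slide away. Then pick up the levelling wedge and, keeping it level and right down at the bench, push its thin end under the middle of the board carrier's front edge until that edge is just lifted, by about 3 mm, with only the wedge carrying it. Finish while still holding the wedge there: do not let go, and leave the other things on the bench alone.

Things in the scene. Friction and masses are not known exactly. Their poses are not given: they have to be found in the camera images.
- pin_head (a point): steel locking pin, 70 mm long in all, 8 mm thick with a chamfered foot, and a thicker head at the top (a round knob 16 mm wide, 14 mm high). It stands upright in its stand with its foot 5 mm above the bench. This point lies on its axis, 63 mm above its foot and 7 mm below its top; z points up along the pin
- pin_tip (a point): the centre of the pin's foot
- pin_stand: fixed grey block 60 x 60 x 25 mm holding the pin in a 9.5 mm hole, 20 mm deep, at its middle; origin at the centre of its underside on the bench
- eyelet (a point): centre of the top of the eyelet, a vertical round hole, 9.5 mm wide, chamfered, in the sled's side flange (40 x 40 x 6 mm, top 23 mm above the bench), 45 mm behind the lip and 100 mm to its +y. Below it a fixed steel lug has a like hole down to the bench: a pin all the way down stands on the bench. Axes as the lip's. Unpinned, the sled slides to +x under about 1 N; pinned, it has 3 mm play
- lip (a point): middle of the lower front edge of the board carrier, 10 mm above the bench at rest. x points from this edge to the rear hinge, z up. The carrier lies on the sled's two side bars; the channel between them is 90 mm wide and clear for 130 mm behind the edge, so the wedge can enter. Pushed up, the edge rises about the hinge; it falls back by its weight
- carrier: the board carrier: aluminium plate 150 mm (x) x 130 mm (y) x 5 mm with a green circuit board on it (parts up to 40 mm above the bench), about 0.6 kg; origin on its underside at the rear hinge axis, 150 mm behind the front edge; axes as the lip's. The rear, away from the robot, shows steel hinge barrels and a dark cross bar
- wedge_grip (a point): black levelling wedge lying flat on the bench, 120 mm long (along x), 24 mm wide (along y). From its thin end (3 mm thick) at +x its top rises 1 in 5 over 85 mm to 20 mm; at the other end stands a grip block 30 mm long, 24 mm wide and 50 mm high. This point is the centre of the grip block, 25 mm above the underside, 105 mm behind the thin end. 0.12 kg; it drags hard if pressed down
- screwdriver: a screwdriver lying on the bench, not part of the job
- cleaner: an upright spray can, 52 mm wide, 150 mm high, not part of the job
- heatsink: a finned aluminium heat sink 40 x 40 x 22 mm on the bench, not part of the job
Mind the look-alikes: they are no part of the job. Of the things like the part that bears wedge_grip, leave any that is blue or turquoise; of the rest the smaller one is meant.

How it is judged:
On the way, in this order (a step that is already met when the one before it is completed fails the run):
1. the pin is all the way down through the eyelet while the carrier still lies on the sled (horizontal distance between pin_tip and eyelet below 0.005 m and height (world z) of pin_tip below 0.006 m and angle between pin_head's own z axis and vertical below 0.15 rad and height (world z) of lip below 0.0112 m), for 0.3 s.
2. the wedge lifts the front edge (height (world z) of lip above 0.0115 m and contact force between wedge and carrier above 1 N), for 0.2 s.
At the end, for the whole second after the job is handed in: Pin in the eyelet, foot within 8 mm of the bench. Front edge 1.5 to 6 mm above its rest height and still, the wedge alone pressing on it (over 1 N). Wedge flat (0.08 rad), within 4 mm of the bench and 25 mm of the carrier's middle line, still held by the fingers (all of step 2 and horizontal distance between pin_tip and eyelet below 0.007 m and height (world z) of pin_tip below 0.008 m and angle between pin_head's own z axis and vertical below 0.25 rad and height (world z) of lip below 0.016 m and contact force between the fingers and wedge above 1 N and contact force between each of the arm, the fingers, pin and carrier below 0.3 N and height (world z) of wedge_grip below 0.029 m and angle between wedge_grip's own z axis and vertical below 0.08 rad and y of wedge_grip in the frame of lip between -0.025 and 0.025 m and linear speed of carrier below 0.01 m/s); the arm keeps its last pose, push and grip.
It fails at once if a bystander is moved by more than 25 mm (distance of any of screwdriver, cleaner, heatsink from where it was at the start of the episode above 0.025 m).
It fails at once if the front edge is lifted by more than 12 mm (height (world z) of lip above 0.022 m).
It also fails if it takes over 56 s, if anything falls off the work surface, if the arm or the gripper's body presses on something with over 40 N, if the wrist force passes 120 N, or if a joint passes its speed limit or range.

## Working session

There is one attempt and no reset: what is moved stays moved. The work goes in short steps, Python scripts to look and compute and a tool call to move; the robot and the scene stay as the last step left them, time stands still between calls to the robot, and variables do not carry over. Pictures are saved under pics/ and viewed, at most 10 in all, crops included, and the job is handed in when it is done.

Besides the shell and the picture viewer there is one more tool, called as name(argument=value, ...) on one line, values as JSON. jog_arm: Moves the arm, as the interface text tells. Shifts and turns lie within -1 to 1; 1 stands for 4 cm of shift or 4 degrees of turn. Its arguments: {"type":"object","properties":{"motion":{"type":"array","items":{"type":"number"}},"grip_force":{"type":"number"}},"required":["motion"]}

```bash
ls; mkdir -p pics; python3 - <<'E'
from rig import robot
import cv2,json,numpy as np
np.set_printoptions(precision=4,suppress=True)
o=robot.get_obs();print(o, robot.tip_reach)
for n in("top","side","wrist"):
    im=robot.camera(n);cv2.imwrite(f"pics/{n}0.png",im);c=robot.calibration(n);print(n,c)
a=cv2.imread("pics/top0.png");b=cv2.imread("pics/side0.png")
E
```

```text
pics
{'time': 0.0, 'q': array([ 1.1035,  0.5285,  1.4339, -0.    ,  1.1814, -0.1785]), 'joint_velocities': array([-0.    ,  0.0005,  0.0005,  0.0015, -0.0008, -0.0004]), 'joint_torque': array([  0.0008, -44.0043, -17.6592,   0.0633,   0.0581,  -0.0002]), 'position': array([0.1776, 0.5985, 0.2325]), 'tool_rot': array([ 0.1439,  0.9896, -0.0011, -0.0003]), 'ft_force': array([-0.4556,  0.2841,  0.4846]), 'moment': array([ 0.0278,  0.0229, -0.0132]), 'grip_force': 0.0, 'grip_width': 0.08688161591383176} 0.011
top {'fx': 409.74413198544926, 'fy': 409.74413198544926, 'cx': 321.5225430206329, 'cy': 196.13844444008387, 'R': array([[ 0.0046, -0.9998,  0.0211],
       [-0.9975, -0.0061, -0.0701],
       [ 0.0702, -0.0207, -0.9973]]), 't': array([-0.0654,  0.561 ,  1.1249])}
side {'fx': 469.5538598301771, 'fy': 469.5538598301771, 'cx': 319.0914970061744, 'cy': 208.48492918019616, 'R': array([[ 0.9439, -0.3294, -0.0238],
       [-0.217 , -0.5641, -0.7967],
       [ 0.249 ,  0.7571, -0.6039]]), 't': array([-0.5223,  0.1581,  1.2257])}
wrist {'fx': 358.22514374366176, 'fy': 358.22514374366176, 'cx': 320.4910209369289, 'cy': 200.84337307625702, 'T_tool_cam': array([[ 0.001 , -0.968 , -0.251 ,  0.0677],
       [ 1.    ,  0.0008,  0.0008,  0.0011],
       [-0.0006, -0.251 ,  0.968 , -0.1501],
       [ 0.    ,  0.    ,  0.    ,  1.    ]])}
```

View pics/top0.png

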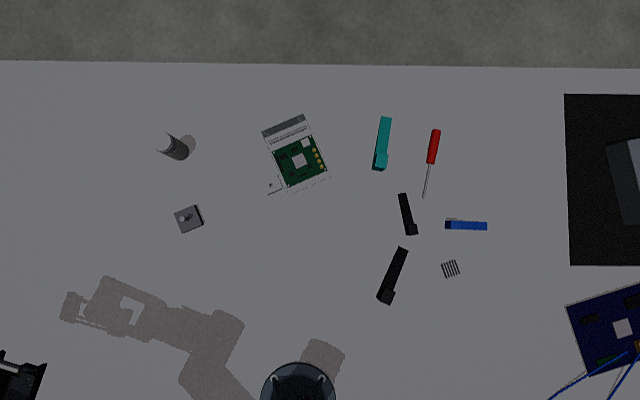

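View pics/side0.png

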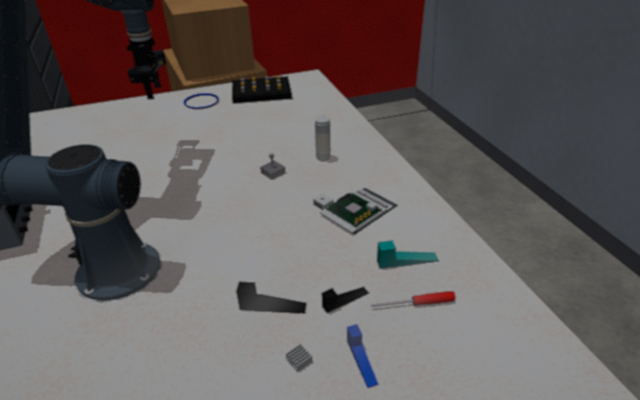

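Candidates for the wedge in the top picture:
- Turquoise (383,145): excluded by colour.
- Blue (466,225): excluded by colour.
- Large black (393,275): about 60 px long.
- Small black (407,215): about 42 px long, roughly 120 mm, so this is the one.

The pin stand is at (188,218), and the sled at (298,160) with its flange at (272,186). Next is a close crop to check.

```bash
cat > h.py <<'E'
import numpy as np,cv2
from scipy.spatial.transform import Rotation as Ro
from rig import robot
np.set_printoptions(precision=4,suppress=True)
def cam(n,obs=None):
    c=robot.calibration(n);K=np.array([[c['fx'],0,c['cx']],[0,c['fy'],c['cy']],[0,0,1.]])
    if n!='wrist': R=np.array(c['R']);t=np.array(c['t'])
    else:
        T=np.eye(4);T[:3,:3]=Ro.from_quat(obs['tool_rot']).as_matrix();T[:3,3]=obs['position']
        W=np.linalg.inv(T@np.array(c['T_tool_cam']));R=W[:3,:3];t=W[:3,3]
    return K,R,t
def ray(C,uv):
    K,R,t=C;d=R.T@np.linalg.solve(K,[uv[0],uv[1],1]);return -R.T@t,d
def plane(C,uv,z):
    o,d=ray(C,uv);return o+d*(z-o[2])/d[2]
def proj(C,X):
    K,R,t=C;p=K@(R@np.array(X)+t);return p[:2]/p[2]
def two(C1,a,C2,b):
    (o1,d1),(o2,d2)=ray(C1,a),ray(C2,b)
    s=np.linalg.lstsq(np.c_[d1,-d2],o2-o1,rcond=None)[0];p,q=o1+s[0]*d1,o2+s[1]*d2
    return (p+q)/2,np.linalg.norm(p-q)
E
python3 - <<'E'
from h import *
im=cv2.imread("pics/top0.png");C=cam('top')
g=cv2.cvtColor(im,cv2.COLOR_BGR2GRAY)
for n,(x0,y0,x1,y1) in dict(small=(394,186,422,240),big=(370,242,412,308)).items():
    m=(g[y0:y1,x0:x1]<45).astype(np.uint8)
    cs=max(cv2.findContours(m,0,2)[0],key=cv2.contourArea)
    r=cv2.minAreaRect(cs+np.array([x0,y0]));b=cv2.boxPoints(r)
    print(n,r,"\n",np.array([plane(C,p,0.01) for p in b]))
for n,p,z in (("stand",(186,220),.025),("flange",(272,186),.023),("front",(304,187),.012)): print(n,plane(C,p,z))
a=cv2.resize(im[110:245,160:435],None,fx=2.9,fy=2.9,interpolation=cv2.INTER_CUBIC)
s=cv2.imread("pics/side0.png")
cv2.imwrite("pics/crop1.png",cv2.convertScaleAbs(a,alpha=1.6))
E
```

```text
small ((407.26470947265625, 213.44119262695312), (43.060699462890625, 12.039642333984375), 77.47119140625) 
 [[ 0.5702 -0.2757  0.01  ]
 [ 0.5778 -0.3092  0.01  ]
 [ 0.4592 -0.3344  0.01  ]
 [ 0.4517 -0.3011  0.01  ]]
big ((393.3965759277344, 275.24139404296875), (16.150693893432617, 57.38092041015625), 23.198591232299805) 
 [[ 0.2779 -0.2117  0.01  ]
 [ 0.4239 -0.276   0.01  ]
 [ 0.4063 -0.3177  0.01  ]
 [ 0.2606 -0.253   0.01  ]]
stand [0.4929 0.3106 0.025 ]
flange [0.5886 0.0758 0.023 ]
front [ 0.5874 -0.0131  0.012 ]
```

View pics/crop1.png

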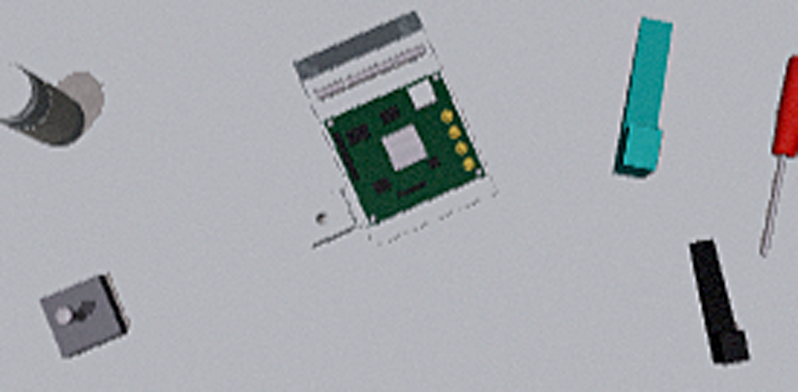

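The crop confirms the small black wedge: grip block toward the robot at about (413,229) full-frame, thin end at (403,194). It is 121 mm long by estimate, against 120 mm given. The pin head is at crop (65,316), the eyelet hole at crop (321,218), and the front edge runs from (375,243) to (495,192).

```bash
cat >> h.py <<'E'
def rel(obs,target):  # world target for TCP -> tool-axes shift in units of 4 cm
    return Ro.from_quat(obs['tool_rot']).as_matrix().T@(np.array(target)-obs['position'])/0.04
E
python3 - <<'E'
from h import *
C=cam('top');S=cam('side')
f=lambda u,v:(160+u/2.9,110+v/2.9)
pin=plane(C,f(65,316),.070);eye=plane(C,f(321,218),.023)
a,b=plane(C,f(375,243),.012),plane(C,f(495,192),.012)
print("pin",pin,proj(S,pin),two(C,f(65,316),S,(271,156)))
print("eye",eye,proj(S,eye)); d=a-b; print("edge",a,b,np.linalg.norm(d),"yaw",np.degrees(np.arctan2(-d[0],d[1])),(a+b)/2)
o=robot.get_obs(); print("move units",rel(o,[pin[0],pin[1],.20]))
E
```

```text
pin [0.4951 0.3063 0.07  ] [270.9867 154.1987] (array([0.4951, 0.3089, 0.0617]), np.float64(0.00011129749628338893))
eye [0.5909 0.0794 0.023 ] [321.9613 197.4692]
edge [0.568 0.028 0.012] [ 0.6185 -0.0883  0.012 ] 0.12681083343207344 yaw 23.505168983493093 [ 0.5933 -0.0301  0.012 ]
move units [-9.6865 -4.747   0.8253]
```

jog_arm(motion=[-0.97,-0.475,0.08,0,0,0,-1,-0.97,-0.475,0.08,0,0,0,-1,-0.97,-0.475,0.08,0,0,0,-1,-0.97,-0.475,0.08,0,0,0,-1,-0.97,-0.475,0.08,0,0,0,-1,-0.97,-0.475,0.08,0,0,0,-1,-0.97,-0.475,0.08,0,0,0,-1,-0.97,-0.475,0.08,0,0,0,-1,-0.97,-0.475,0.08,0,0,0,-1,-0.97,-0.475,0.08,0,0,0,-1,0,0,0,0,0,0,-1,0,0,0,0,0,0,-1], grip_force=20)

```text
time: 1.65
position: [0.4951, 0.3064, 0.2012]
tool_rot: [0.144, 0.99, -0.0, -0.001]
ft_force: [0.7, -0.3, -0.1]
grip_width: 0.0872
grip_force: 0.0
```

```bash
python3 - <<'E'
from h import *
o=robot.get_obs();im=robot.camera("wrist");C=cam('wrist',o)
print(o['position'],o['tool_rot'],o['ft_force'])
print(proj(C,[.4951,.3063,.07]),proj(C,[.4951,.3063,.005]),proj(C,o['position']))
cv2.imwrite("pics/w1.png",im)
E
```

```text
[0.4951 0.3064 0.2012] [ 0.1442  0.9895 -0.0001 -0.0007] [ 0.7157 -0.3153 -0.1488]
[318.7272 194.7544] [319.0322 179.3444] [317.7057 262.2509]
```

View pics/w1.png

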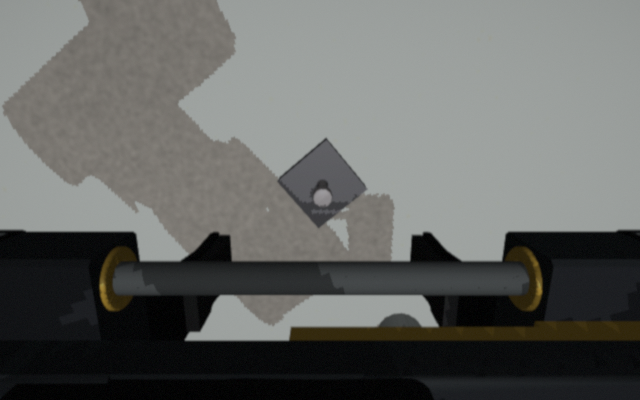

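The wrist view shows the pin head at about (322,198) on its grey stand, against a predicted (319,195), so it is only a few mm off. I'll refine it with a blob.

```bash
python3 - <<'E'
from h import *
o=robot.get_obs();im=cv2.imread("pics/w1.png");C=cam('wrist',o)
g=cv2.cvtColor(im,cv2.COLOR_BGR2GRAY)
m=np.zeros_like(g);m[185:209,308:338]=(g[185:209,308:338]>125)
n,l,s,c=cv2.connectedComponentsWithStats(m);i=1+np.argmax(s[1:,4]);print(s[i],c[i])
p=plane(C,c[i],.073);print(p)
# stand centre: dark grey block top
m=((g>40)&(g<118)).astype(np.uint8);m2=np.zeros_like(m);m2[135:230,272:372]=m[135:230,272:372]
for q in ((325,138),(367,187),(320,214),(278,182)): print(plane(C,q,.025))
print(rel(o,[p[0],p[1],.060]))
E
```

```text
[314 190  17  15 204] [322.2696 197.0637]
[0.4967 0.3091 0.073 ]
[0.4563 0.3238 0.025 ]
[0.5107 0.3487 0.025 ]
[0.5235 0.2993 0.025 ]
[0.4827 0.2706 0.025 ]
[-0.0354  0.0692  3.5329]
```

jog_arm(motion=[-0.035,0.07,0,0,0,0,-1,0,0,0.7,0,0,0,-1,0,0,0.7,0,0,0,-1,0,0,0.7,0,0,0,-1,0,0,0.7,0,0,0,-1,0,0,0.5,0,0,0,-1,0,0,0.24,0,0,0,-1,0,0,0,0,0,0,-1,0,0,0,0,0,0,1,0,0,0,0,0,0,1,0,0,0,0,0,0,1,0,0,0,0,0,0,1], grip_force=30)

```text
time: 3.2
position: [0.4981, 0.3088, 0.0603]
tool_rot: [0.144, 0.99, 0.0, 0.0]
ft_force: [-0.6, 0.3, 0.8]
grip_width: 0.0546
grip_force: 0.0
```

jog_arm(motion=[0,0,0,0,0,0,1,0,0,0,0,0,0,1,0,0,0,0,0,0,1])

```text
time: 3.58
position: [0.4979, 0.3087, 0.0599]
tool_rot: [0.144, 0.99, -0.0, -0.0]
ft_force: [-0.8, -0.7, 0.4]
grip_width: 0.0251
grip_force: 0.0
```

jog_arm(motion=[0,0,0,0,0,0,1,0,0,0,0,0,0,1,0,0,0,0,0,0,1,0,0,0,0,0,0,1])

```text
time: 4.08
position: [0.4979, 0.3088, 0.0599]
tool_rot: [0.144, 0.99, -0.0, -0.0]
ft_force: [0.3, -0.1, 0.7]
grip_width: 0.0144
grip_force: 30.0
```

jog_arm(motion=[0,0,-0.3,0,0,0,1,0,0,-0.6,0,0,0,1,0,0,-0.9,0,0,0,1,0,0,-0.9,0,0,0,1,0,0,-0.8,0,0,0,1,-0.56,-0.69,0,0,0,0,1,-0.56,-0.69,0,0,0,0,1,-0.56,-0.69,0,0,0,0,1,-0.56,-0.69,0,0,0,0,1,-0.56,-0.69,0,0,0,0,1,-0.56,-0.69,0,0,0,0,1,-0.56,-0.69,0,0,0,0,1])

```text
time: 5.58
position: [0.5935, 0.0778, 0.2008]
tool_rot: [0.144, 0.99, 0.0, 0.0]
ft_force: [0.5, 0.3, -1.0]
grip_width: 0.0144
grip_force: 30.0
```

jog_arm(motion=[0,0,0,0,0,0,1,0,0,0,0,0,0,1,0,0,0,0,0,0,1])

```text
time: 5.95
position: [0.5925, 0.08, 0.2001]
tool_rot: [0.143, 0.99, 0.0, -0.0]
ft_force: [0.4, -0.3, -0.4]
grip_width: 0.0141
grip_force: 30.0
```

```bash
python3 - <<'E'
from h import *
o=robot.get_obs();im=robot.camera("wrist");C=cam('wrist',o)
print(o['position'],o['tool_rot'],o['ft_force'],o['grip_width'])
print(proj(C,[.5909,.0794,.023]),"foot",proj(C,o['position']-[0,0,.055]),"tcp",proj(C,o['position']))
cv2.imwrite("pics/w2.png",cv2.resize(im[60:330,180:540],None,fx=2.2,fy=2.2,interpolation=cv2.INTER_CUBIC));cv2.imwrite("pics/w2f.png",im);cv2.imwrite("pics/s2f.png",robot.camera("side"))
E
```

```text
[0.5925 0.08   0.2001] [ 0.1433  0.9897  0.0001 -0.0002] [ 0.3992 -0.3096 -0.3511] 0.014086771399625204
[317.875  181.5999] foot [318.3235 224.1854] tcp [317.7081 262.2515]
```

View pics/w2.png

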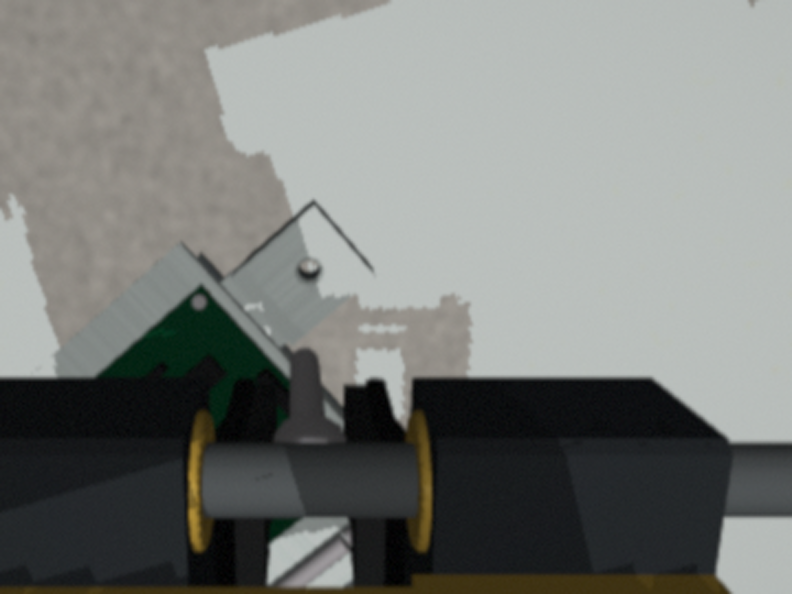

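The crop shows the eyelet hole at (309,267), full-frame (320.5,181.4). The pin hangs vertically with its foot centre at about (303,363), full-frame (317.7,225). Next I'll compute the offset between them.

```bash
python3 - <<'E'
from h import *
o=robot.get_obs();im=cv2.imread("pics/w2f.png");C=cam('wrist',o)
g=cv2.cvtColor(im,cv2.COLOR_BGR2GRAY).astype(int)
print(g[174:190,312:330]); print(g[214:236,305:330])
hole=plane(C,(320.5,181.4),.023);foot=plane(C,(317.7,225),.145)
print(hole,foot,hole-foot,rel(o,o['position']+hole-foot), o['position'])
E
```

```text
[[139 138 137 137 136 137 141 155 180 189 189 190 189 190 189 190 190 189]
 [137 137 135 137 138 139 141 151 175 187 189 190 189 190 190 190 190 189]
 [138 136 137 138 139 137 136 140 157 174 182 184 188 188 189 190 189 190]
 [137 136 137 139 135 130 124 125 135 152 160 167 176 185 189 189 190 189]
 [135 137 138 135 127 122 124 132 141 149 146 145 159 177 187 190 189 189]
 [138 138 136 126 121 127 136 147 165 166 151 145 147 163 181 188 190 190]
 [141 139 131 115 114 134 142 153 177 178 163 158 139 145 169 186 189 190]
 [141 138 123  99  96 125 140 152 176 182 170 159 121 119 150 181 188 190]
 [142 136 114  85  68  95 119 137 157 165 147 126  90 102 145 177 188 190]
 [141 133 112  85  54  56  81  96 110 118  97  75  65 103 149 177 187 189]
 [139 134 116  95  61  39  41  51  58  59  48  44  72 119 156 179 189 190]
 [138 135 122 107  81  54  40  35  37  36  37  56  98 141 165 184 189 189]
 [138 139 132 117 101  80  63  51  50  54  61  82 119 155 175 186 189 189]
 [141 142 137 126 115 103  91  80  79  83  91 105 135 167 182 187 189 190]
 [141 141 139 134 126 120 113 106 106 109 111 125 
[... 1829 characters left out ...]
7  55  55  55  55  53  52
   51  54  91 135 144 142 142]
 [ 16  21  23  29  47  73  82  63  54  54  55  56  57  56  55  53  53  53
   49  54  88 135 148 144 143]
 [  8  14  21  23  30  41  54  52  53  56  55  55  56  56  56  53  53  50
   51  51  83 134 145 145 144]
 [  8  11  13  23  24  28  37  46  52  55  55  56  56  56  55  55  54  51
   50  49  76 121 141 143 143]
 [  6   7  13  18  20  22  33  48  53  53  56  57  55  56  55  54  53  51
   50  49  65 102 131 140 142]
 [ 12   9   9  11  16  23  34  47  52  55  56  55  56  54  55  54  53  51
   50  49  54  77 108 132 142]]
[0.5916 0.0817 0.023 ] [0.5931 0.0794 0.145 ] [-0.0015  0.0023 -0.122 ] [0.0522 0.044  3.05  ] [0.5927 0.08   0.2001]
```

jog_arm(motion=[0.065,0.033,0,0,0,0,1,0,0,0.5,0,0,0,1,0,0,0.7,0,0,0,1,0,0,0.7,0,0,0,1,0,0,0.5,0,0,0,1,0,0,0.3,0,0,0,1,0,0,0,0,0,0,1,0,0,0,0,0,0,1,0,0,0,0,0,0,1])

```text
time: 7.18
position: [0.5918, 0.0809, 0.0929]
tool_rot: [0.144, 0.99, 0.0, 0.001]
ft_force: [-0.2, 0.4, 0.2]
grip_width: 0.0143
grip_force: 30.0
```

```bash
python3 - <<'E'
from h import *
o=robot.get_obs();im=robot.camera("wrist");C=cam('wrist',o)
print(o['position'],o['tool_rot'],o['ft_force'],o['grip_width'])
print("foot",proj(C,o['position']-[0,0,.055]),"below at .023",proj(C,[*o['position'][:2],.023]))
cv2.imwrite("pics/w3f.png",im)
s=robot.camera("side");t=robot.camera("top");cv2.imwrite("pics/s3f.png",s);cv2.imwrite("pics/t3f.png",t)
S=cam('side');print("side eye",proj(S,[.5912,.081,.023]),"foot",proj(S,o['position']-[0,0,.055]))
a=cv2.resize(im[160:285,260:380],None,fx=4,fy=4,interpolation=cv2.INTER_CUBIC)
b=cv2.resize(s[150:225,290:355],(300,346),interpolation=cv2.INTER_CUBIC)
H=np.zeros((500,780,3),np.uint8);H[:,:480]=a;H[:346,480:]=b;cv2.imwrite("pics/w3.png",H)
E
```

```text
[0.5918 0.0809 0.0929] [0.1439 0.9896 0.0001 0.001 ] [-0.1923  0.4485  0.2085] 0.014326136257599362
foot [318.2991 223.981 ] below at .023 [318.4127 216.6455]
side eye [321.8833 197.1683] foot [321.9738 193.1148]
```

View pics/w3.png

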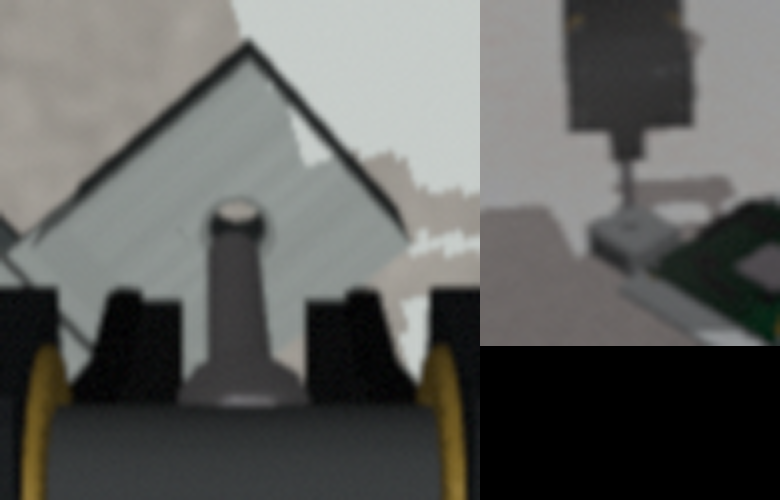

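The wrist crop shows the foot almost over the hole: hole centre at crop (240,230), pin axis at crop x≈236. I'll check the edges numerically.

```bash
python3 - <<'E'
from h import *
g=cv2.cvtColor(cv2.imread("pics/w3f.png"),cv2.COLOR_BGR2GRAY).astype(int)
print(g[206:236,308:333])
E
```

```text
[[144 143 142 143 143 143 144 145 146 148 149 149 150 151 148 146 145 145
  146 146 147 149 151 151 151]
 [143 143 141 143 143 144 145 145 148 149 149 149 148 147 147 145 145 146
  147 148 149 150 151 150 149]
 [143 142 141 142 144 146 144 145 146 146 145 141 140 142 141 143 146 147
  148 150 150 150 150 147 147]
 [142 143 143 143 146 144 141 136 135 133 131 129 127 128 130 136 143 147
  149 151 151 149 149 146 147]
 [142 143 145 146 143 138 130 128 129 131 130 132 131 125 122 126 134 143
  148 148 149 147 147 147 148]
 [143 145 146 144 136 125 121 128 138 143 142 144 142 137 131 127 122 130
  141 147 147 147 147 148 149]
 [145 146 145 137 123 111 113 134 146 150 150 149 148 146 143 130 113 114
  127 141 146 148 149 150 150]
 [145 146 141 128 110  88  88 115 137 145 146 146 144 141 134 114  87  94
  116 133 144 148 149 150 150]
 [147 145 136 119  96  62  54  77  99 113 124 125 118 112  99  75  55  72
  105 125 140 149 149 149 148]
 [148 145 130 111  80  46  32  40  53  66  83  85  77  69  55  40  33  54
   92 118 136 147 148 148 146]
 [148 143 125 107  72  37  30  28  32  36  45  46 
[... 1350 characters left out ...]
60  60  59  60  58  57  56  54  61  95
  132 143 143 143 145 147 147]
 [146 146 143 120  76  58  58  59  60  60  61  59  58  57  56  54  60  91
  131 143 145 145 146 147 147]
 [147 149 143 119  76  58  58  60  59  59  60  60  57  57  55  52  55  87
  132 143 146 147 147 147 147]
 [149 148 142 118  77  57  58  61  61  62  60  60  59  57  55  54  55  82
  131 146 146 146 147 146 146]
 [148 146 140 117  75  59  59  60  61  62  59  60  58  56  56  54  54  78
  124 143 147 147 147 145 145]
 [147 144 138 114  75  59  59  60  59  61  61  60  58  58  56  54  54  74
  116 141 147 147 145 146 144]
 [145 143 138 116  74  58  59  59  60  60  61  59  57  57  56  53  54  70
  110 139 145 146 144 144 144]]
```

jog_arm(motion=[0.012,0.012,0,0,0,0,1,0,0,0.1,0,0,0,1,0,0,0.1,0,0,0,1,0,0,0.1,0,0,0,1,0,0,0.1,0,0,0,1,0,0,0.1,0,0,0,1,0,0,0,0,0,0,1])

```text
time: 8.2
position: [0.5912, 0.0814, 0.0722]
tool_rot: [0.144, 0.99, 0.0, 0.001]
ft_force: [-0.0, -0.1, -0.1]
grip_width: 0.0143
grip_force: 30.0
```

jog_arm(motion=[0,0,0.1,0,0,0,1,0,0,0.1,0,0,0,1,0,0,0.1,0,0,0,1,0,0,0.06,0,0,0,1,0,0,0,0,0,0,1,0,0,0,0,0,0,1])

```text
time: 8.95
position: [0.5907, 0.0814, 0.0574]
tool_rot: [0.144, 0.99, -0.0, -0.0]
ft_force: [1.4, -0.1, -1.7]
grip_width: 0.015
grip_force: 30.0
```

jog_arm(motion=[0,0,0.03,0,0,0,1,0,0,0.03,0,0,0,1,0,0,0,0,0,0,1])

```text
time: 9.32
position: [0.5909, 0.0814, 0.0552]
tool_rot: [0.144, 0.99, -0.0, 0.0]
ft_force: [0.6, -0.3, -0.5]
grip_width: 0.0147
grip_force: 30.0
```

jog_arm(motion=[0,0,0.025,0,0,0,1,0,0,0,0,0,0,1,0,0,0,0,0,0,0.3,0,0,0,0,0,0,0.3,0,0,0,0,0,0,0.3,0,0,-0.4,0,0,0,0.3,0,0,-0.6,0,0,0,0.3,0,0,-0.9,0,0,0,0.3,0,0,-0.9,0,0,0,0.3,0,0,0,0,0,0,0.3])

```text
time: 10.58
position: [0.5931, 0.0815, 0.1703]
tool_rot: [0.144, 0.99, 0.0, 0.004]
ft_force: [0.7, 0.9, -0.9]
grip_width: 0.0306
grip_force: 0.0
```

```bash
python3 - <<'E'
from h import *
o=robot.get_obs();im=robot.camera("wrist");C=cam('wrist',o)
s=robot.camera("side");t=robot.camera("top");cv2.imwrite("pics/s4f.png",s);cv2.imwrite("pics/t4f.png",t);cv2.imwrite("pics/w4f.png",im)
print(o['position'],o['tool_rot'],o['ft_force'],o['grip_width'])
print("head top expected",proj(C,[.5909,.0814,.07]),proj(cam('side'),[.5909,.0814,.07]))
a=cv2.resize(im[100:270,210:440],None,fx=2,fy=2,interpolation=cv2.INTER_CUBIC)
b=cv2.resize(s[150:225,290:355],(300,346),interpolation=cv2.INTER_CUBIC)
H=np.zeros((346,760,3),np.uint8);H[:340,:460]=a;H[:346,460:]=b;cv2.imwrite("pics/w4.png",H)
E
```

```text
[0.5931 0.0815 0.1703] [0.1438 0.9896 0.0004 0.0041] [ 0.6905  0.9196 -0.9022] 0.030631563434612142
head top expected [317.3679 200.6228] [321.4219 184.2559]
```

View pics/w4.png

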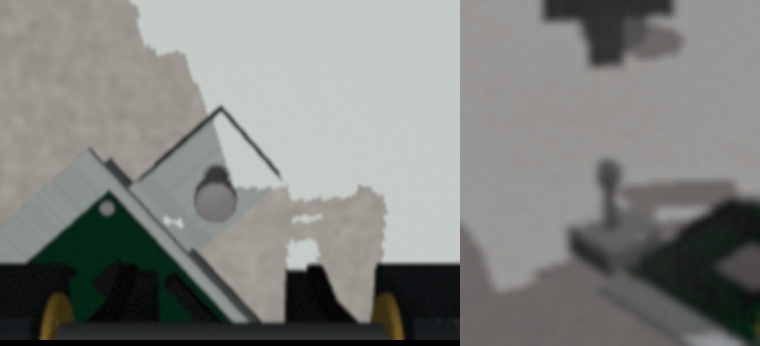

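The pin head is at crop (215,200), matching the expected seated position, and the pin stands upright with its head low over the flange. On to the wedge.

jog_arm(motion=[0.01,-0.94,-0.11,0,0,0,0,0.01,-0.94,-0.11,0,0,0,0,0.01,-0.94,-0.11,0,0,0,0,0.01,-0.94,-0.11,0,0,0,0,0.01,-0.94,-0.11,0,0,0,0,0.01,-0.94,-0.11,0,0,0,0,0.01,-0.94,-0.11,0,0,0,0,0.01,-0.94,-0.11,0,0,0,0,0.01,-0.94,-0.11,0,0,0,0,0.01,-0.94,-0.11,0,0,0,0,0.01,-0.94,-0.11,0,0,0,0,0,0,0,0,0,0,0])

```text
time: 12.22
position: [0.4678, -0.316, 0.2135]
tool_rot: [0.146, 0.989, 0.0, -0.001]
ft_force: [-0.7, 0.6, 0.7]
grip_width: 0.0437
grip_force: 0.0
```

jog_arm(motion=[0,0,0,0,0,-0.9,0,0,0,0,0,0,-0.9,0,0,0,0,0,0,-0.9,0,0,0,0,0,0,-0.9,0,0,0,0,0,0,-0.9,0,0,0,0,0,0,-0.9,0,0,0,0,0,0,-0.9,0,0,0,0,0,0,-0.9,0,0,0,0,0,0,0,0,0,0,0,0,0,0,0])

```text
time: 13.48
position: [0.4686, -0.3128, 0.2139]
tool_rot: [-0.107, 0.994, 0.001, -0.0]
ft_force: [0.6, -0.1, 1.5]
grip_width: 0.0434
grip_force: 0.0
```

```bash
python3 - <<'E'
from h import *
o=robot.get_obs();im=robot.camera("wrist");C=cam('wrist',o)
print(o['position'],o['tool_rot'],o['ft_force'],o['grip_width'],o['q'])
print("tcp",proj(C,o['position']))
cv2.imwrite("pics/w5.png",im)
E
```

```text
[ 0.4686 -0.3128  0.2139] [-0.1066  0.9943  0.0007 -0.0005] [ 0.6036 -0.1124  1.4772] 0.04340184386608551 [-0.787   0.4696  1.6091  0.0002  1.0647 -2.5715]
tcp [318.7536 261.2303]
```

View pics/w5.png

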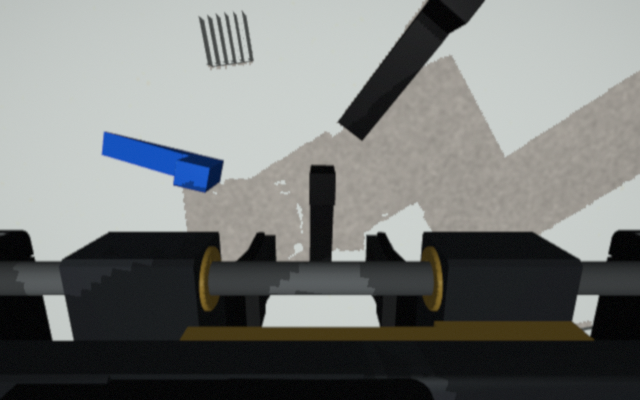

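The wrist view shows the wedge along the image column at about x=322, with its block's robot-side edge at about row 165. It is aligned with the tool. I'll get its edges numerically.

```bash
python3 - <<'E'
from h import *
o=robot.get_obs();im=cv2.imread("pics/w5.png");C=cam('wrist',o)
g=cv2.cvtColor(im,cv2.COLOR_BGR2GRAY).astype(int)
print(g[160:264,322])
for r in (168,172,176,180,185,190,195,200,205,210,220,230): print(r,g[r,304:342])
E
```

```text
[154 154 150 143 113  66  24   6  10   8   7  11   5  12  22  22  21  21
  22  21  22  21  21  19  18  20  22  22  22  22  20  21  21  18  22  18
  24  20  22  19  21  21  19  19  17  13  14  16  17  15  14  15  15  14
  14  12  14  14  15  15  13  17  12  15  14  15  14  15  13  15  16  15
  15  18  18  15  15  16  12  13  14  14  15  14  12  15   9  16  13  14
  11  18  15  15  13  13  11  13  17  21  22  28  35  43]
168 [159 159 159 157 154 140  82  27   9   8   8   9   7  11   7   8  11  10
  10   7   6   2   4   6   8   5   7   7  11  33  91 142 154 154 156 156
 154 154]
172 [160 159 157 156 146 105  48  16   5   9   7   7   8   7  11   7   8   7
   5  10  10   7  10  11  10   4   6  11   7   9  37  92 145 158 158 156
 155 154]
176 [162 163 163 162 148  88  34  24  23  24  21  22  22  23  22  21  22  23
  21  21  22  18  23  21  20  22  22  23  23  23  28  82 145 160 163 163
 162 161]
180 [159 159 160 160 145  86  34  22  22  20  21  22  20  22  23  22  20  23
  22  20  22  21  22  24  21  20  23  22  23  21  26  80 144 160 163 162
 161 161]
185 [153 154 154 155 141  84  34  19 
[... 542 characters left out ...]
21  17  20  19  14  19  21  56 111 149 156 156 157
 158 158]
205 [155 156 157 156 147 109  52  18  17  17  17  14  16  14  17  16  18  19
  13  15  15  11  15  13  16  17  13  18  24  59 105 138 154 158 158 160
 161 163]
210 [150 152 154 156 151 119  61  16  15  12  14  16  16  13  15  14  13  12
  14  15  13  14  15  15  14  13  17  11  32  88 143 159 160 161 160 161
 161 162]
220 [163 162 161 156 147 116  61  19  16  15  13  14  15  15  13  16  15  14
  13  15  17  14  17  17  15  13  11  21  61 118 149 156 157 155 155 155
 154 153]
230 [160 160 162 160 152 119  61  18  13  15  12  12  14  17  14  15  18  11
  16  14  12  14  15  13  15  15  18  26  83 146 163 162 161 161 161 163
 163 162]
```

```bash
python3 - <<'E'
from h import *
o=robot.get_obs();C=cam('wrist',o)
c=plane(C,(322,189),.05);print(c,plane(C,(322,173.7),.05),plane(C,(322,204.3),.05),plane(C,(322,164.5),0))
a,b=plane(C,(322.,176),.05),plane(C,(321.8,200),.05);print(np.degrees(np.arctan2(*(b-a)[1::-1])))
t=plane(C,(320.8,230),.008);print("axis to ramp",np.degrees(np.arctan2(*(t-c)[1::-1])))
R=Ro.from_quat(o['tool_rot']).as_matrix();print("toolx yaw",np.degrees(np.arctan2(R[1,0],R[0,0])))
print(rel(o,[c[0],c[1],.019]))
# lip pose from wrist image w4 not needed; target with eyelet pin
eye=np.array([.5909,.0814]);psi=np.radians(23.5);Rz=np.array([[np.cos(psi),-np.sin(psi)],[np.sin(psi),np.cos(psi)]])
lip=eye-Rz@[.045,.1];print("lip",lip)
E
```

```text
[ 0.4713 -0.3099  0.05  ] [ 0.4577 -0.3129  0.05  ] [ 0.4852 -0.3069  0.05  ] [ 0.4571 -0.3127  0.    ]
11.882832745575296
axis to ramp 11.268337288822563
toolx yaw -167.76249054369342
[-0.0843  0.0554  4.8772]
lip [ 0.5895 -0.0282]
```

jog_arm(motion=[-0.08,0.055,0,0,0,0,0,0,0,0.8,0,0,0,0,0,0,0.8,0,0,0,0,0,0,0.8,0,0,0,0,0,0,0.8,0,0,0,0,0,0,0.7,0,0,0,0,0,0,0.5,0,0,0,0,0,0,0.3,0,0,0,0,0,0,0.17,0,0,0,0,0,0,0,0,0,0,0,0,0,0,0,0,0,0], grip_force=45)

```text
time: 14.9
position: [0.4718, -0.3112, 0.0205]
tool_rot: [-0.107, 0.994, -0.001, 0.0]
ft_force: [0.3, -0.0, -0.4]
grip_width: 0.0433
grip_force: 0.0
```

jog_arm(motion=[0,0,0,0,0,0,1,0,0,0,0,0,0,1,0,0,0,0,0,0,1,0,0,0,0,0,0,1,0,0,0,0,0,0,1])

```text
time: 15.52
position: [0.4715, -0.311, 0.02]
tool_rot: [-0.107, 0.994, -0.0, 0.0]
ft_force: [0.1, 0.0, 3.4]
grip_width: 0.0238
grip_force: 44.9
```

jog_arm(motion=[0,0,-0.2,0,0,0,1,0,0,-0.3,0,0,0,1,0,0,-0.25,0,0,0,1,-0.15,0.706,0,0,0,0,1,-0.15,0.706,0,0,0,0,1,-0.15,0.706,0,0,0,0,1,-0.15,0.706,0,0,0,0,1,-0.15,0.706,0,0,0,0,1,-0.15,0.706,0,0,0,0,1,-0.15,0.706,0,0,0,0,1,-0.15,0.706,0,0,0,0,1,0,0,0,0,0,0,1])

```text
time: 17.02
position: [0.4698, -0.0782, 0.0503]
tool_rot: [-0.108, 0.994, 0.0, -0.0]
ft_force: [0.1, 0.3, -2.0]
grip_width: 0.0243
grip_force: 44.9
```

jog_arm(motion=[0,0,0,0,0,-0.7,1,0,0,0,0,0,-0.7,1,0,0,0,0,0,-0.7,1,0,0,0,0,0,-0.7,1,0,0,0,0,0,0,1,0,0,0,0,0,0,1])

```text
time: 17.77
position: [0.4707, -0.0806, 0.05]
tool_rot: [-0.203, 0.979, -0.0, 0.0]
ft_force: [-1.1, 0.3, -1.4]
grip_width: 0.0238
grip_force: 44.9
```

```bash
python3 - <<'E'
from h import *
o=robot.get_obs()
print(o['position'],o['tool_rot'],o['ft_force'],o['grip_width'])
R=Ro.from_quat(o['tool_rot']).as_matrix();print("toolx yaw",np.degrees(np.arctan2(R[1,0],R[0,0])))
for n in("top","side","wrist"): cv2.imwrite(f"pics/{n}6.png",robot.camera(n))
C=cam('wrist',o);L=[.5895,-.0282,.01];print(proj(C,L),proj(cam('side'),L),proj(cam('top'),L))
t=cv2.imread("pics/top6.png")[115:240,240:340];s=cv2.imread("pics/side6.png")[160:260,270:420]
w=cv2.imread("pics/wrist6.png")
H=np.zeros((600,800,3),np.uint8);H[:400,:320]=cv2.resize(t,(320,400),interpolation=2);H[:320,320:]=cv2.resize(s,(480,320),interpolation=2)
H[400:600,320:640]=cv2.resize(w,(320,200),interpolation=3);cv2.imwrite("pics/c6.png",cv2.convertScaleAbs(H,alpha=1.4))
E
```

```text
[ 0.4707 -0.0806  0.05  ] [-0.2026  0.9793 -0.0003  0.0003] [-1.1094  0.2729 -1.4484] 0.02375221068911123
toolx yaw -156.61859873511497
[320.9071 419.8421] [334.1465 221.783 ] [309.3713 186.365 ]
```

View pics/c6.png

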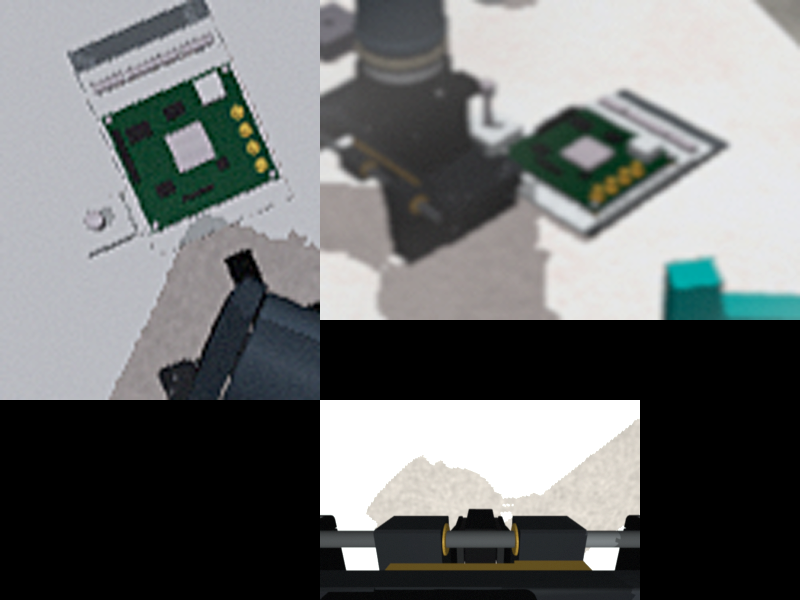

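The top crop shows the pin still seated at (98,218), the wedge's thin end at (243,252) and the front edge ahead of it. The wedge lines up with the middle of that edge. I'll lower it and push in.

jog_arm(motion=[0,0,0.3,0,0,0,1,0,0,0.3,0,0,0,1,0,0,0.1,0,0,0,1,0,0,0.05,0,0,0,1,0,0,0,0,0,0,1,0,0,0,0,0,0,1])

```text
time: 18.68
position: [0.4697, -0.0796, 0.02]
tool_rot: [-0.203, 0.979, 0.0, -0.001]
ft_force: [-2.3, 0.5, 5.9]
grip_width: 0.0239
grip_force: 44.9
```

jog_arm(motion=[0,0,-0.015,0,0,0,1,-0.15,0,0,0,0,0,1,-0.15,0,0,0,0,0,1,-0.15,0,0,0,0,0,1,-0.15,0,0,0,0,0,1,-0.15,0,0,0,0,0,1,-0.15,0,0,0,0,0,1,-0.15,0,0,0,0,0,1,-0.1,0,0,0,0,0,1,0,0,0,0,0,0,1,0,0,0,0,0,0,1])

```text
time: 20.05
position: [0.5123, -0.0616, 0.0203]
tool_rot: [-0.203, 0.979, 0.0, -0.0]
ft_force: [0.5, 0.6, -1.7]
grip_width: 0.0237
grip_force: 44.9
```

```bash
python3 - <<'E'
from h import *
o=robot.get_obs()
print(o['position'],o['tool_rot'],o['ft_force'],o['moment'],o['grip_width'])
for n in("top","side"): cv2.imwrite(f"pics/{n}7.png",robot.camera(n))
E
```

```text
[ 0.5123 -0.0616  0.0203] [-0.2032  0.9791  0.0001 -0.0002] [ 0.4889  0.6444 -1.6933] [0.026  0.1037 0.0054] 0.023711631726168747
```

jog_arm(motion=[-0.1,0,0,0,0,0,1,-0.1,0,0,0,0,0,1,-0.05,0,0,0,0,0,1,0,0,0,0,0,0,1,0,0,0,0,0,0,1])

```text
time: 20.78
position: [0.5216, -0.0576, 0.0203]
tool_rot: [-0.203, 0.979, 0.0, -0.0]
ft_force: [0.3, -0.6, -1.0]
grip_width: 0.0235
grip_force: 44.9
```

jog_arm(motion=[-0.1,0,0,0,0,0,1,0,0,0,0,0,0,1,0,0,0,0,0,0,1])

```text
time: 21.15
position: [0.5255, -0.056, 0.0204]
tool_rot: [-0.203, 0.979, -0.0, 0.0]
ft_force: [-0.5, -0.5, -1.6]
grip_width: 0.0238
grip_force: 44.9
```

jog_arm(motion=[-0.1,0,0,0,0,0,1,0,0,0,0,0,0,1,0,0,0,0,0,0,1])

```text
time: 21.52
position: [0.5288, -0.0543, 0.0202]
tool_rot: [-0.203, 0.979, 0.0, -0.0]
ft_force: [-1.2, 0.8, -3.5]
grip_width: 0.024
grip_force: 44.9
```

jog_arm(motion=[-0.1,0,0,0,0,0,1,0,0,0,0,0,0,1,0,0,0,0,0,0,1])

```text
time: 21.9
position: [0.5315, -0.0527, 0.0202]
tool_rot: [-0.203, 0.979, 0.001, -0.001]
ft_force: [-5.2, -2.1, -0.3]
grip_width: 0.0241
grip_force: 44.9
```

jog_arm(motion=[-0.1,0,0,0,0,0,1,0,0,0,0,0,0,1,0,0,0,0,0,0,1])

```text
time: 22.28
position: [0.5359, -0.0511, 0.0202]
tool_rot: [-0.203, 0.979, 0.0, -0.001]
ft_force: [-3.6, -0.7, -1.5]
grip_width: 0.0237
grip_force: 44.9
```

```bash
python3 - <<'E'
from h import *
for i in range(4):
    o=robot.get_obs(); print(o['position'],o['tool_rot'],o['ft_force'],o['moment'])
    if i<3: cv2.imwrite(f"pics/{'top side wrist'.split()[i]}8.png",robot.camera('top side wrist'.split()[i]))
a,b=[cv2.imread(f"pics/{k}.png") for k in("s4f","side8")]
r=[cv2.resize(x[180:240,320:400],(400,300),interpolation=2) for x in(a,b)]
t=[cv2.resize(cv2.imread(f"pics/{k}.png")[115:215,245:345],(300,300),interpolation=2) for k in("t4f","top8")]
H=np.zeros((600,700,3),np.uint8);H[:300,:400]=r[0];H[300:,:400]=r[1];H[:300,400:]=t[0];H[300:,400:]=t[1];cv2.imwrite("pics/c8.png",cv2.convertScaleAbs(H,alpha=1.5))
E
```

```text
[ 0.5359 -0.0511  0.0202] [-0.2033  0.9791  0.0003 -0.0005] [-3.5806 -0.6872 -1.487 ] [-0.1069  0.7145  0.0782]
[ 0.5359 -0.0511  0.0202] [-0.2033  0.9791  0.0003 -0.0005] [-3.9308 -1.433  -1.8841] [-0.039   0.7566  0.0366]
[ 0.5359 -0.0511  0.0202] [-0.2033  0.9791  0.0003 -0.0005] [-4.6808 -0.1197 -1.6887] [-0.0828  0.7466  0.0417]
[ 0.5359 -0.0511  0.0202] [-0.2033  0.9791  0.0003 -0.0005] [-4.6595 -0.3927 -2.4395] [-0.0522  0.7826  0.0734]
```

View pics/c8.png

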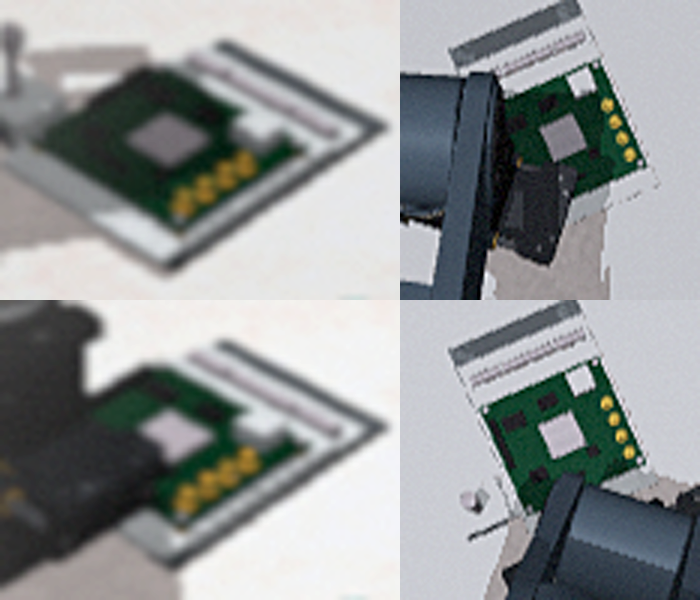

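The side crops before and after show the carrier's front slightly raised: the gold parts moved up about 1 px and the rear is unchanged. The top view shows the pin seated at (475,500). I'll measure the lift by sub-pixel flow.

```bash
cat > lift.py <<'E'
from h import *
import sys
def lk(A,B,pts):
    up=lambda f:cv2.resize(cv2.cvtColor(cv2.imread(f"pics/{f}.png"),cv2.COLOR_BGR2GRAY),None,fx=4,fy=4,interpolation=2)
    p=(np.float32(pts)*4+1.5).reshape(-1,1,2)
    q,s,e=cv2.calcOpticalFlowPyrLK(up(A),up(B),p,None,winSize=(29,29),maxLevel=2)
    return ((q-p)/4).reshape(-1,2)
psi=np.radians(23.5);ex=np.array([np.cos(psi),np.sin(psi),0]);ey=np.array([-ex[1],ex[0],0])
lip=np.array([.5895,-.0282,0])
P={n:lip+a*ex+b*ey+[0,0,z] for n,(a,b,z) in {}.items()}
def solve(refS,curS):
    pts=[(320+x/5,180+y/5) for x,y in((183,203),(205,188),(225,173),(247,157),(260,128),(335,130),(388,127))]
    d=lk(refS,curS,pts);S=cam('side')
    for p,v in zip(pts,d):
        X=plane(S,p,.02);l=X-lip;a=l@ex
        J=np.c_[proj(S,X+ex*1e-3)-proj(S,X),proj(S,X+[0,0,1e-3])-proj(S,X)]
        m=np.linalg.solve(J,v);print("behind lip %.3f y %.3f px %s slide,lift mm %s  -> lip lift %.2f"%(a,l@ey,v,m,m[1]*.15/max(.15-a,.03)))
solve(*sys.argv[1:3])
E
python3 lift.py s4f side6; echo; python3 lift.py s4f side8; python3 lift.py s2f side8
```

```text
behind lip 0.041 y -0.050 px [-0.1104 -0.01  ] slide,lift mm [-0.4627  0.2953]  -> lip lift 0.40
behind lip 0.059 y -0.049 px [-0.0429 -0.0531] slide,lift mm [-0.1915  0.2991]  -> lip lift 0.50
behind lip 0.078 y -0.047 px [-0.149  -0.0896] slide,lift mm [-0.6648  0.6897]  -> lip lift 1.43
behind lip 0.098 y -0.046 px [-0.2033  0.1565] slide,lift mm [-0.8654 -0.1069]  -> lip lift -0.31
behind lip 0.124 y -0.033 px [-0.3665  0.3658] slide,lift mm [-1.5697 -0.5238]  -> lip lift -2.62
behind lip 0.154 y -0.065 px [0.1826 0.0194] slide,lift mm [ 0.8687 -0.5282]  -> lip lift -2.64
behind lip 0.178 y -0.085 px [-0.3683  0.0209] slide,lift mm [-1.7842  0.8593]  -> lip lift 4.30

behind lip 0.041 y -0.050 px [ 0.5725 -0.7046] slide,lift mm [2.3016 1.2672]  -> lip lift 1.74
behind lip 0.059 y -0.049 px [ 0.5762 -0.8839] slide,lift mm [2.3125 1.937 ]  -> lip lift 3.21
behind lip 0.078 y -0.047 px [ 0.2837 -0.5654] slide,lift mm [1.1227 1.4501]  -> lip lift 3.01
behind lip 0.098 y -0.046 px [ 0.3746 -0.4851] slide,lift mm [1.5496 0.9415]  -> lip lift 2.71
behind lip 0.124 y -0.033 px [ 0.3609 -
[... 222 characters left out ...]
5  0.6948]  -> lip lift 3.47
behind lip 0.041 y -0.050 px [ 0.5266 -0.7205] slide,lift mm [2.1076 1.4337]  -> lip lift 1.96
behind lip 0.059 y -0.049 px [ 0.5424 -0.9421] slide,lift mm [2.1588 2.234 ]  -> lip lift 3.70
behind lip 0.078 y -0.047 px [ 0.1985 -0.6242] slide,lift mm [0.7412 1.8731]  -> lip lift 3.89
behind lip 0.098 y -0.046 px [ 0.3521 -0.4984] slide,lift mm [1.4466 1.0456]  -> lip lift 3.01
behind lip 0.124 y -0.033 px [-1.2163  0.5358] slide,lift mm [-5.3789  0.8505]  -> lip lift 4.25
behind lip 0.154 y -0.065 px [ 0.5936 -0.2891] slide,lift mm [ 2.6925 -0.353 ]  -> lip lift -1.76
behind lip 0.178 y -0.085 px [-0.3133  0.0123] slide,lift mm [-1.5203  0.7527]  -> lip lift 3.76
```

The lift reads about 2–2.5 mm, with noise, and the sled has taken up about 2 mm of its play. I'll go in another 7 mm to centre it in the tolerance band.

jog_arm(motion=[-0.06,0,0,0,0,0,1,-0.06,0,0,0,0,0,1,-0.055,0,0,0,0,0,1,0,0,0,0,0,0,1,0,0,0,0,0,0,1,0,0,0,0,0,0,1])

```text
time: 23.18
position: [0.5435, -0.0485, 0.0204]
tool_rot: [-0.203, 0.979, -0.0, 0.001]
ft_force: [-0.1, -0.0, -4.8]
grip_width: 0.0237
grip_force: 44.9
```

```bash
python3 - <<'E'
from h import *
fs=[]
ims=[]
for i in range(4):
    o=robot.get_obs();print(o['position'],o['tool_rot'],o['ft_force'],o['moment']);ims.append(robot.camera('side').astype(float))
cv2.imwrite("pics/side9.png",np.mean(ims,0).round().astype(np.uint8));cv2.imwrite("pics/top9.png",robot.camera('top'))
E
python3 lift.py s4f side9; python3 lift.py side6 side9|head -4; python3 lift.py side8 side9
```

```text
[ 0.5435 -0.0485  0.0204] [-0.2032  0.9791 -0.0002  0.0007] [-0.0601 -0.0237 -4.7573] [-0.0628  0.3111  0.0532]
[ 0.5435 -0.0485  0.0204] [-0.2031  0.9791 -0.0002  0.0007] [-0.5452 -0.3809 -4.4572] [-0.0349  0.305   0.0133]
[ 0.5435 -0.0485  0.0205] [-0.2032  0.9791 -0.0002  0.0007] [ 0.1207  0.0702 -4.7785] [-0.0031  0.3463  0.0483]
[ 0.5434 -0.0485  0.0205] [-0.2032  0.9791 -0.0002  0.0006] [ 0.455   0.6441 -4.956 ] [-0.0683  0.2697  0.0162]
behind lip 0.041 y -0.050 px [ 0.7937 -1.1304] slide,lift mm [3.1711 2.3251]  -> lip lift 3.19
behind lip 0.059 y -0.049 px [ 0.5269 -1.1202] slide,lift mm [2.0638 2.9343]  -> lip lift 4.86
behind lip 0.078 y -0.047 px [ 0.3661 -0.9237] slide,lift mm [1.4112 2.5999]  -> lip lift 5.40
behind lip 0.098 y -0.046 px [ 0.4944 -0.6375] slide,lift mm [2.0458 1.2322]  -> lip lift 3.55
behind lip 0.124 y -0.033 px [ 0.1557 -0.2959] slide,lift mm [0.6315 0.7588]  -> lip lift 3.79
behind lip 0.154 y -0.065 px [ 0.5563 -0.2728] slide,lift mm [ 2.5229 -0.3236]  -> lip lift -1.62
behind lip 0.178 y -0.085 px [-0.2935  0.0184] slide,lift mm [-1.4212  0.6782] 
[... 371 characters left out ...]
 1.2912]  -> lip lift 3.72
behind lip 0.041 y -0.050 px [ 0.2982 -0.4679] slide,lift mm [1.1855 1.0335]  -> lip lift 1.42
behind lip 0.059 y -0.049 px [-0.0555 -0.2488] slide,lift mm [-0.2773  1.0583]  -> lip lift 1.75
behind lip 0.078 y -0.047 px [-0.0014 -0.2967] slide,lift mm [-0.0636  1.1173]  -> lip lift 2.32
behind lip 0.098 y -0.046 px [ 0.131  -0.2175] slide,lift mm [0.531  0.5105]  -> lip lift 1.47
behind lip 0.124 y -0.033 px [-0.1828 -0.0602] slide,lift mm [-0.8437  0.6649]  -> lip lift 3.32
behind lip 0.154 y -0.065 px [-0.0636  0.0072] slide,lift mm [-0.2974  0.1298]  -> lip lift 0.65
behind lip 0.178 y -0.085 px [0.0049 0.0032] slide,lift mm [ 0.0254 -0.0251]  -> lip lift -0.13
```

The lift is about 3.5 mm by both flow and wedge geometry. The wedge is flat (tool tilt under 0.002 rad), about 4.8 N bears down on the tool, the pin is seated and the wedge is still gripped. Handing in.

```bash
python3 -c "
from rig import robot
print(robot.hand_in())"
```

```text
the job is handed in; nothing more can be done
None
```

The job is handed in, with no verdict returned: the pin is down through the eyelet, and the still-held wedge lifts the carrier's front edge by about 3.5 mm, as estimated from the side camera.

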